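Empty the tipping tray of test plugs into the crate

TASK

The leak-test batch is finished: empty the steel tipping tray into the blue crate. Pushing its orange crank grip over towards the crate tips it: tip it right over, close to its stop, and keep it there until all four test plugs have slid out into the crate, then ease the tray back down level on its rest. Swing it smoothly, neither flinging the plugs nor letting the tray drop, never touch the plugs with the gripper, and do not shove the crate or disturb the wash bottle and tape roll.

Things in the scene. Friction and masses are not known exactly. Their poses are not given: they have to be found in the camera images.
- stand: fixed grey stand of the tipping tray. Origin on the bench top (z = 0) straight below the tray's pivot. x: along the pivot axis (crank on the -x side); -y: to the crate; +y: to the tray's closed rear. Pivot axis 185 mm above the bench. Upright cheeks at x = +/-90 mm, 208 mm high, y -18 to +77 mm at the head; rear posts at y = 146 mm.
- tray (a joint): tilt of the tray on its pivot (rad): 0 level on its rest, 0.82 (47 degrees, hard stop) fully tipped, nose down in the crate. Free-turning and rear-heavy: let go, it swings back to 0 by itself, and hard. Tipping it takes some 3 to 5 N at the grip. The plugs begin to slide at some 25 to 40 degrees; tip it almost to the stop.
- tray_floor (a point): middle of the floor (upper face) of the polished steel tray, 177 mm above the bench when level. Tray 156 mm wide inside (x), 247 mm long (y, from the nose 85 mm on the crate side of the pivot to the rear wall 162 mm behind it), walls 38 mm high, open at the nose, which hangs over the crate's rim. Axes turn with the tray; level, they are the stand's.
- tray_grip (a point): middle of the orange grip: a level round bar 22 mm thick, 65 mm long, parallel to stand x, on the tray's crank (arm 104 mm, this point 146 mm from the stand's middle, on its -x side; free space all round the bar). It moves with the tray at 100 mm radius about the pivot: level y = +40 mm, 277 mm above the bench; half-way 285 mm; fully tipped y = -40 mm, 277 mm.
- crate: open blue plastic crate, 272 x 390 x 115 mm (x, y, z), walls about 10 mm, loose on the bench (0.9 kg), one short side under the tray's nose. Origin at the centre of its underside.
- plug_0_center (a point): centre of a red test plug: a round stepped connector about 55 mm long (its y axis) and 19 mm thick, about 35 g, lying loose in the tray at the start
- plug_1_center (a point): centre of a black test plug: a round stepped connector about 55 mm long (its y axis) and 19 mm thick, about 35 g, lying loose in the tray at the start
- plug_2_center (a point): centre of a red test plug: a round stepped connector about 55 mm long (its y axis) and 19 mm thick, about 35 g, lying loose in the tray at the start
- plug_3_center (a point): centre of a black test plug: a round stepped connector about 55 mm long (its y axis) and 19 mm thick, about 35 g, lying loose in the tray at the start
- bottle: white wash bottle with blue collar, 60 mm across, 150 mm high, standing; origin at the centre of its underside. Not to be disturbed.
- tape: amber tape roll, 66 mm across, 19 mm high, lying flat; origin at the centre of its underside. Not to be disturbed.

How it is judged:
By the outcome, as a careful person would: the job done as asked, in the order asked, and still so for the second after the job is handed in, with the robot touching nothing.
It also fails if it takes over 32 s, if anything falls off the work surface, if the arm or the gripper's body presses on something with over 40 N, if the wrist force passes 120 N, or if a joint passes its speed limit or range.

ROBOT

A 7-joint arm with a two-finger parallel gripper is mounted at the origin on a cart in front of the work surface, level with it; the furniture and walls round the work are solid. World frame = base frame: x ahead of the robot, y to its left, z up, the work surface at z = 0. Lengths are in m, angles in rad, forces in N, time in s.
With the tool pointing down it reaches from about 0.4 to 0.9 m from the base axis. Payload 5.5 kg.
Tool frame: the origin (TCP) lies at the very end of the fingers, on their centre line; the grasp point (between the pads) lies 19 mm behind it (arm.hold_point_z is the distance from the TCP to the grasp point, in m); z points along the fingers, y is the direction in which the jaws open and shut (so a half turn about z gives the same grasp; the last joint's range is limited). The gripper opens to 92 mm and grips with 3 to 60 N. Pads are 19 mm wide; open, the fingers measure 130 mm over their backs; the gripper's body (75 mm by 190 mm) begins 47 mm behind the grasp point.
Start: joints at [1.57, 0.501, -0.427, 1.55, 0.221, 1.138, -0.21], TCP at [0.17, -0.628, 0.227] pointing down, gripper open.
Joint ranges: [-2.88, 2.88], [-0.31, 2.03], [-1.54, 1.56], [0.2, 2.42], [-1.41, 4.55], [0.19, 2.02], [-2.57, 2.57]. Speed limits (rad/s): [2.57, 2.57, 3.14, 3.14, 3.14, 3.14, 3.14].

INTERFACE

Orientations are given as a rotation vector (axis times angle).
In Python, from plant import telemetry, vision, workorder, models, arm gives the robot as it stands.
- The arm moves only by the tool arm_command, never from a script. Its argument "plan" is a list of rows, each a list of 7 numbers: the turn, a rotation vector about the tool's x, y, z in rad, then the shift along the tool's x, y, z in m, then the gripper command: -1 is shut, 1 is fully open, values between are in proportion. In form: [[ax, ay, az, dx, dy, dz, claw], ...]. A call has 1 to 5 rows; each row is the pose to reach, as a shift and turn from the pose measured when the call began, along the tool's axes at that moment; what a row does not reach only later rows make up. A row lasts 1/10 s, in which the tool goes at most 50 mm and 8.59 degrees, less where a joint would pass 70% of its speed; a pose out of reach is approached as far as the arm can. A call with a gripper value outside its range is refused whole. The fingers move at their own pace and stop on an object; "force" is the grip in N (left out, the last holds). Time passes only in rows, so rows that repeat a pose let the fingers close. It gives the time, the measured TCP pose, the force and the opening at its end, in the units of the state.
- telemetry.get_state(): the state, without advancing time (a new reading comes with each control period).
- vision.read_camera(name): name is "scene" or "top" or "wrist"; returns a dict with "pixels" (420x560x3 uint8, red, green, blue), "camera_matrix" (3x3 intrinsics, pixels), "k1" (the pictures are not rectified: a ray, as slopes to the right and down, at radius r is drawn at 1 + k1 r^2 times it, then the intrinsics apply), "R" (3x3) and "t" (3): a world point X has camera coordinates R X + t; the wrist camera has in their place "T_tool_cam" (4x4, takes a point from camera to tool coordinates, whose origin is the TCP and whose axes are the flange's). Camera axes: x right, y down, z forward; pixel columns grow to the right and rows downward; lengths in m; the calibration is good to about 2 mm. A picture is of the moment at which its call begins: read the wrist's pose just before it. There is no depth.
- workorder.hand_in(): hands the job in, once; it reports no verdict.
Trained networks look in a picture, given as the dict that the camera call returned (one of the last four; its "shot" number tells which), for a name from the list of things; names that differ only in an ending like _2 or _b are one class to them, and where a whole thing is asked for, a point or a joint stands for the part that bears it (a point fixed in the world has none). Each returns a list of dicts, best first, with "score" (0 to 1); they miss things now and then, are a little off and sometimes report something else, mostly with a low value. They report only what shows in the picture. A call takes as long as a camera call.
- models.trace(thing, picture): "pixels" (420x560 bool, what is visible of it) and "box" ([centre column, centre row, width, height] in pixels, round what is visible of it).
- models.mark_of(thing, picture): "uv" ([column, row] in pixels: a listed point, or the origin of a listed thing).
The state is a dict: "time": time; "q": joint angles; "qvel": joint speeds; "tau": joint torques, N m; "tool_pos": TCP position; "tool_rot": TCP orientation; "wrist_force": force on the tool from outside, world axes, zero at the start; "ft_torque": the same for the moment, N m; "opening": finger opening in m.
Only numpy, scipy, OpenCV 4.12 (cv2) and the standard library are available. Lean on these libraries where they do the work, as an engineer would, in place of code of your own. Each camera call takes 0.05 s, during which the arm holds its last target.

## Working session

There is one attempt and no reset: what is moved stays moved. The work goes in short steps, Python scripts to look and compute and a tool call to move; the robot and the scene stay as the last step left them, time stands still between calls to the robot, and variables do not carry over. Pictures are saved under pics/ and viewed, and the job is handed in when it is done.

Besides the shell and the picture viewer there is one more tool, called after ">>>" by a JSON object that holds its "name" and its "arguments", one argument or row to a line. arm_command: Moves the arm, as the interface text tells. Its arguments: {"type":"object","properties":{"plan":{"type":"array"},"force":{"type":"number"}},"required":["plan"]}

```bash
ls; mkdir -p pics
python3 - <<'E'
from plant import telemetry, vision, workorder, models, arm
import cv2
print(telemetry.get_state()); print(arm.hold_point_z, [a for a in dir(arm) if a[0]!='_'])
for n in ["scene","top"]:
    p=vision.read_camera(n)
    cv2.imwrite(f"pics/{n}0.png",p["pixels"][:,:,::-1])
    print(n,p["camera_matrix"],p["k1"],p["R"],p["t"],p["shot"])
    for th in ["stand","tray_floor","tray_grip","crate","bottle","tape"]:
        try: print(th,[(m["uv"],round(m["score"],2)) for m in models.mark_of(th,p)][:3])
        except Exception as e: print(th,e)
E
```

```text
pics
{'time': 0.0, 'q': array([ 1.57018132,  0.50184823, -0.42679953,  1.55145061,  0.22080636,
        1.13832094, -0.21031761]), 'qvel': array([-4.22813585e-04, -3.93871031e-07,  4.36660864e-04, -1.07255592e-03,
       -1.05742984e-03,  2.24006021e-03,  1.06612460e-05]), 'tau': array([-2.55059131e-04, -5.66583288e+01, -5.81568807e+00, -2.79109365e+01,
       -6.84585725e-02,  3.06432007e-02,  1.62789684e-04]), 'tool_pos': array([ 0.16927138, -0.6268367 ,  0.22567861]), 'tool_rot': array([-3.11235110e+00, -4.13015234e-01,  3.12748131e-04]), 'wrist_force': array([-0.43563117, -0.76505485, -0.25486128]), 'ft_torque': array([0.01735773, 0.02841046, 0.03061718]), 'opening': 0.09208147528496857}
0.0188 ['MotionError', 'hold_point_z']
scene [[536.47627      0.         285.90095094]
 [  0.         536.47627    213.4271707 ]
 [  0.           0.           1.        ]] -0.0844550542510967 [[-0.45830432 -0.88877717  0.00568297]
 [-0.5097482   0.25760668 -0.82085052]
 [ 0.72808923 -0.37909622 -0.57111482]] [0.39239409 0.41425511 0.95239305] 1
stand [([281.9, 275.4], 0.94), ([262.6, 219.8], 0.66)]
tray_floor [([263.2, 218.3], 0.83)]
tray_grip [([262.3, 221.2], 0.96)]
crate [([362.8, 276.9], 0.8)]
bottle [([197.0, 284.8], 0.64), ([191.4, 317.1], 0.16)]
tape []
top [[452.73981044   0.         280.31788575]
 [  0.         452.73981044 207.58529382]
 [  0.           0.           1.        ]] 0.024265838921902923 [[ 0.01491855 -0.99983683  0.01018621]
 [-0.9862309  -0.01639205 -0.16455975]
 [ 0.16469987 -0.00759096 -0.98631452]] [0.12246707 0.59574595 1.37541055] 2
stand []
tray_floor [([259.8, 199.6], 0.98)]
tray_grip [([229.6, 239.5], 0.91)]
crate [([327.7, 243.1], 0.56)]
bottle [([214.2, 194.3], 0.8)]
tape [([197.3, 220.1], 0.47)]
```

View pics/scene0.png

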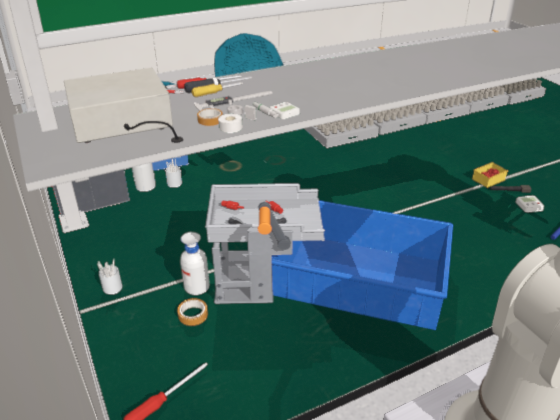

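View pics/top0.png

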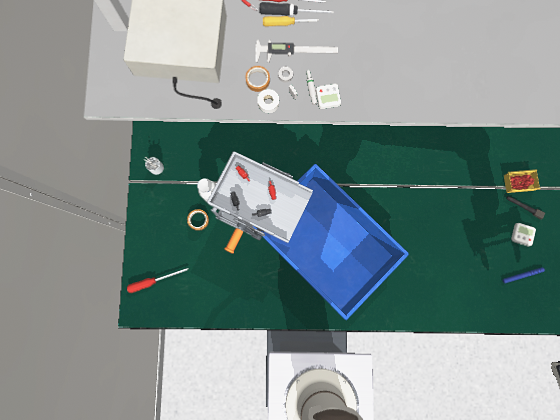

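```bash
cat > h.py <<'E'
import numpy as np, cv2
from plant import telemetry, vision, workorder, models, arm
from scipy.spatial.transform import Rotation as Rn
def ray(p,uv):
    K=p["camera_matrix"]; d=np.array([(uv[0]-K[0,2])/K[0,0],(uv[1]-K[1,2])/K[1,1]])
    s=d.copy()
    for _ in range(20): s=d/(1+p["k1"]*(s@s))
    R=np.array(p["R"]);t=np.array(p["t"])
    return -R.T@t, R.T@np.array([s[0],s[1],1])
def atz(p,uv,z):
    c,d=ray(p,uv); return c+d*(z-c[2])/d[2]
def proj(p,X):
    c=np.array(p["R"])@np.array(X)+p["t"]; s=c[:2]/c[2]; s=s*(1+p["k1"]*(s@s)); K=p["camera_matrix"]
    return np.array([K[0,0]*s[0]+K[0,2],K[1,1]*s[1]+K[1,2]])
def tri(p1,u1,p2,u2):
    c1,d1=ray(p1,u1);c2,d2=ray(p2,u2);A=np.c_[d1,-d2];s=np.linalg.lstsq(A,c2-c1,rcond=None)[0]
    a=c1+d1*s[0];b=c2+d2*s[1];return (a+b)/2,np.linalg.norm(a-b)
E
python3 - <<'E'
from h import *
np.set_printoptions(precision=4,suppress=True)
S=vision.read_camera("scene");T=vision.read_camera("top")
def mk(th,p):
    m=models.mark_of(th,p); return m[0]["uv"] if m else None
for th,z in [("tray_grip",.277),("tray_floor",.177),("crate",0),("bottle",0),("tape",0),("stand",0)]:
    a,b=mk(th,S),mk(th,T)
    print(th,a,b,a and atz(S,a,z),b and atz(T,b,z), tri(S,a,T,b) if a and b else None)
for th in ["plug_0_center","plug_1_center"]:
    print(th,[(m["uv"],m["score"],atz(T,m["uv"],.187)) for m in models.mark_of(th,T)])
for th in ["tray_grip","crate","tray_floor"]:
    m=models.trace(th,T)
    for k in m[:2]:
        ys,xs=np.nonzero(k["pixels"]); print(th,k["score"],k["box"],cv2.minAreaRect(np.c_[xs,ys].astype(np.float32)), cv2.boxPoints(cv2.minAreaRect(np.c_[xs,ys].astype(np.float32))).tolist())
E
```

```text
tray_grip [263.1, 220.2] [232.3, 242.0] [0.468  0.2516 0.277 ] [0.4629 0.257  0.277 ] (array([0.4619, 0.2555, 0.2823]), np.float64(0.002067473455291201))
tray_floor None [259.8, 199.6] None [0.5945 0.192  0.177 ] None
crate None [324.9, 240.9] None [ 0.4956 -0.0136  0.    ] None
bottle [197.4, 286.3] [213.5, 193.1] [0.6444 0.3494 0.    ] [0.6462 0.3503 0.    ] (array([ 0.646 ,  0.3498, -0.001 ]), np.float64(0.0015957887607959656))
tape [195.8, 317.3] [198.4, 220.2] [0.5484 0.3877 0.    ] [0.5562 0.3955 0.    ] (array([ 0.5541,  0.3913, -0.0025]), np.float64(0.010275588987892761))
stand [283.2, 274.5] None [ 0.5894  0.1451 -0.    ] None None
plug_0_center [([244.8, 173.3], 0.66, array([0.6687, 0.2363, 0.187 ]))]
plug_1_center [([235.7, 201.5], 0.63, array([0.5861, 0.2598, 0.187 ]))]
tray_grip 0.56 [259.8, 201.3, 107.9, 97.8] ((252.8540802001953, 211.1414031982422), (91.753173828125, 93.41795349121094), 25.34617805480957) [[191.39820861816406, 233.7149200439453], [231.38914489746094, 149.2895965576172], [314.3099365234375, 188.56788635253906], [274.31903076171875, 272.99322509765625]]

[... 206 characters left out ...]
 161.70687866210938], [409.5189208984375, 254.11154174804688], [345.2227783203125, 319.9385681152344]]
crate 0.69 [337.9, 240.9, 147.9, 156.0] ((330.1820983886719, 240.7508087158203), (132.1403350830078, 91.46295928955078), 44.29268264770508) [[250.95486450195312, 227.34620666503906], [314.8256530761719, 161.878662109375], [409.4093322753906, 254.15541076660156], [345.5385437011719, 319.6229553222656]]
tray_floor 0.85 [259.5, 203.3, 105.7, 97.6] ((252.9000244140625, 211.1999969482422), (91.23157501220703, 93.4676284790039), 26.56505012512207) [[191.2000274658203, 232.60000610351562], [233.00001525878906, 149.0], [314.60003662109375, 189.79998779296875], [272.800048828125, 273.3999938964844]]
```

Run:
```python
from h import *
np.set_printoptions(precision=4,suppress=True)
S=vision.read_camera("scene");T=vision.read_camera("top")
for n,p in (("S",S),("T",T)):
    hsv=cv2.cvtColor(p["pixels"],cv2.COLOR_RGB2HSV)
    m=((hsv[...,0]>5)&(hsv[...,0]<18)&(hsv[...,1]>170)&(hsv[...,2]>110)).astype(np.uint8)
    k,l,st,c=cv2.connectedComponentsWithStats(m)
    for i in range(1,k):
        if st[i,4]>40:
            ys,xs=np.nonzero(l==i); r=cv2.minAreaRect(np.c_[xs,ys].astype(np.float32)); print(n,st[i],c[i],r[1]); 
            if n=="T":
                b=cv2.boxPoints(r); print([atz(T,q,.277)[:2] for q in b])
fl=np.array([.5945,.192]); 
for yaw in (-26.3,):
    a=np.radians(yaw);ex=np.array([np.cos(a),np.sin(a)]);ey=np.array([-ex[1],ex[0]]);o=fl-.0385*ey
    P=lambda x,y,z:np.r_[o+x*ex+y*ey,z]
    for n,p,(x0,y0) in (("S",S,(180,160)),("T",T,(180,130))):
        g=cv2.resize(p["pixels"][y0:y0+150,x0:x0+190,::-1],None,fx=4,fy=4,interpolation=cv2.INTER_CUBIC)
        def line(A,B,col):
            a,b=[((proj(p,q)-[x0,y0])*4+2).astype(int).tolist() for q in (A,B)]; cv2.line(g,a,b,col,1)
        line(P(-.178,.04,.277),P(-.114,.04,.277),(255,255,0))
        for z in (.177,.215):
            c=[(-.078,-.085),(.078,-.085),(.078,.162),(-.078,.162)]
            for i in range(4): line(P(*c[i],z),P(*c[(i+1)%4],z),(0,255,0))
        for s in(-.09,.09):line(P(s,-.018,.208),P(s,.077,.208),(255,0,255)); line(P(s,0,0),P(s,0,.2),(255,0,255))
        cv2.imwrite(f"pics/ov{n}.png",g)
print(o)
```

```text
S [259 208  12  25 233] [264.133  220.5107] (24.0, 11.0)
T [225 229  18  24  83] [232.6145 240.8193] (8.9442720413208, 23.255107879638672)
[array([0.445 , 0.2763]), array([0.4996, 0.2511]), array([0.4895, 0.23  ]), array([0.435 , 0.2553])]
[0.5774 0.1575]
```

View pics/ovT.png

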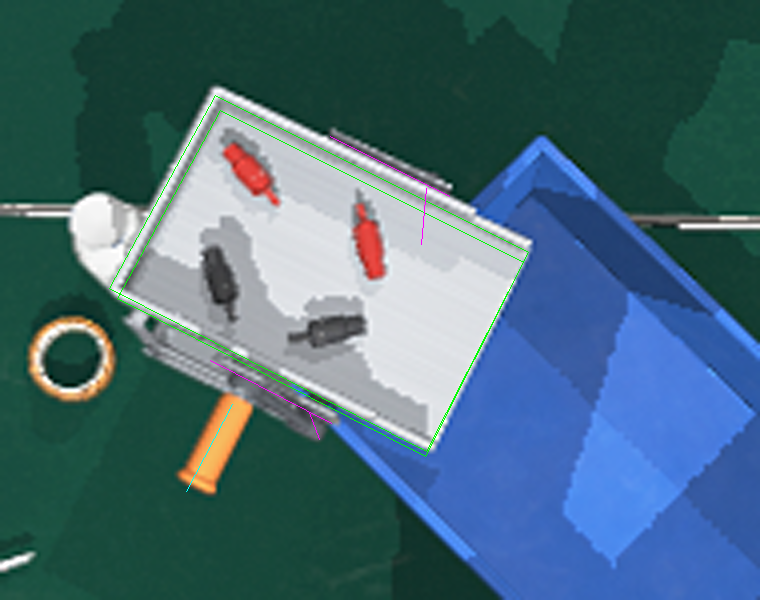

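View pics/ovS.png

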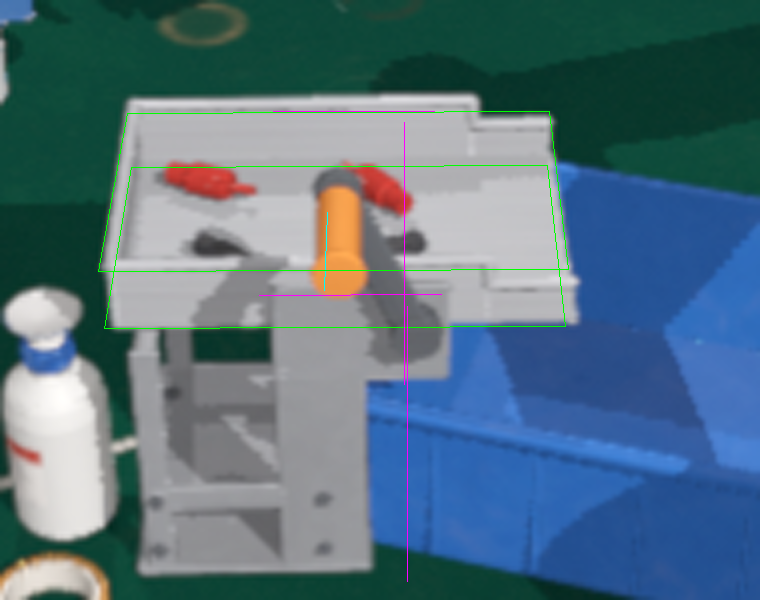

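```bash
cat >> h.py <<'E'
YAW=-25.
G0=np.array([.4665,.252])
ex=np.array([np.cos(np.radians(YAW)),np.sin(np.radians(YAW))]);ey=np.array([-ex[1],ex[0]])
O=G0+.146*ex-.04*ey
def Rt(yaw): # tool x yaw deg, z down
    a=np.radians(yaw);x=np.array([np.cos(a),np.sin(a),0]);z=np.array([0,0,-1.]);return np.c_[x,np.cross(z,x),z]
def rows(targets,claw,pose=None):
    """targets: (pos,yaw)"""
    st=telemetry.get_state()
    p0,R0=(st["tool_pos"],Rn.from_rotvec(st["tool_rot"]).as_matrix()) if pose is None else pose
    out=[]
    for p,y in targets:
        rv=Rn.from_matrix(R0.T@Rt(y)).as_rotvec(); d=R0.T@(np.array(p)-p0)
        out.append([round(float(v),3) for v in rv]+[round(float(v),4) for v in d]+[claw])
    return out
def approach(k,n=25):
    s=k/n; 
    az=np.radians(-74.9+s*(74.9+np.degrees(np.arctan2(G0[1],G0[0])))); r=.649+s*(np.hypot(*G0)-.649)
    return np.array([r*np.cos(az),r*np.sin(az),.226+.124*min(1,s*1.6)]),15.1+139.9*s
E
python3 - <<'E'
from h import *
print(G0,O)
for r in rows([approach(k) for k in range(1,6)],1): print(r)
E
```

```text
[0.4665 0.252 ] [0.58191621 0.15404542]
[-0.0, -0.0, -0.097, 0.0462, -0.0074, -0.0072, 1]
[0.0, -0.0, -0.195, 0.0917, -0.0171, -0.0151, 1]
[0.0, -0.0, -0.293, 0.136, -0.03, -0.0231, 1]
[0.0, -0.0, -0.39, 0.179, -0.046, -0.031, 1]
[0.0, -0.0, -0.488, 0.2203, -0.0649, -0.0389, 1]
```

>>> {"name": "arm_command", "arguments": {
  "plan": [
    [0,0,-0.097,0.046,-0.007,-0.007,1],
    [0,0,-0.195,0.092,-0.017,-0.015,1],
    [0,0,-0.293,0.136,-0.03,-0.023,1],
    [0,0,-0.39,0.179,-0.046,-0.031,1],
    [0,0,-0.488,0.22,-0.065,-0.039,1]
  ]
}}

```text
time: 2.25
tool_pos: [0.3667, -0.5063, 0.2662]
tool_rot: [2.919, 1.159, 0.001]
wrist_force: [0.8, -0.2, -0.7]
opening: 0.092
```

Run:
```python
from h import *
s=telemetry.get_state();print(s["time"],s["q"],s["tool_pos"],approach(5)[0])
for r in rows([approach(k) for k in range(6,11)],1): print(r)
```

```text
2.25 [ 1.3394843   0.45090208 -0.59897571  1.56948394  0.26623229  1.20318376
 -0.12387518] [ 0.36665986 -0.50631129  0.26618682] [ 0.36534672 -0.50739549  0.26568   ]
[0.001, -0.0, -0.094, 0.0435, -0.0005, -0.0074, 1]
[0.001, -0.0, -0.191, 0.0881, -0.0042, -0.0154, 1]
[0.001, -0.0, -0.289, 0.132, -0.0111, -0.0233, 1]
[0.001, -0.0, -0.387, 0.175, -0.0211, -0.0312, 1]
[0.001, -0.0, -0.484, 0.2168, -0.0341, -0.0392, 1]
```

>>> {"name": "arm_command", "arguments": {
  "plan": [
    [0,0,-0.094,0.044,0,-0.007,1],
    [0,0,-0.191,0.088,-0.004,-0.015,1],
    [0,0,-0.289,0.132,-0.011,-0.023,1],
    [0,0,-0.387,0.175,-0.021,-0.031,1],
    [0,0,-0.484,0.217,-0.034,-0.039,1]
  ]
}}

```text
time: 2.75
tool_pos: [0.5023, -0.3312, 0.3057]
tool_rot: [2.552, 1.83, 0.001]
wrist_force: [0.4, 0.2, 0.6]
opening: 0.0918
```

Run:
```python
from h import *
s=telemetry.get_state();print(s["time"],s["q"],s["tool_pos"],approach(10)[0])
for r in rows([approach(k) for k in range(11,16)],1): print(r)
```

```text
2.75 [ 1.11538176  0.41178356 -0.77269362  1.57624618  0.29669631  1.27363012
 -0.02957536] [ 0.5023018  -0.33120721  0.30567318] [ 0.50105407 -0.33276036  0.30536   ]
[0.001, 0.0, -0.094, 0.0413, 0.0043, -0.0076, 1]
[0.001, 0.0, -0.192, 0.0844, 0.006, -0.0156, 1]
[0.001, 0.0, -0.289, 0.1271, 0.0047, -0.0235, 1]
[0.001, 0.0, -0.387, 0.1693, 0.0002, -0.0315, 1]
[0.001, 0.001, -0.485, 0.2107, -0.0072, -0.0394, 1]
```

>>> {"name": "arm_command", "arguments": {
  "plan": [
    [0,0,-0.094,0.041,0.004,-0.008,1],
    [0,0,-0.192,0.084,0.006,-0.016,1],
    [0,0,-0.289,0.127,0.005,-0.023,1],
    [0,0,-0.387,0.169,0,-0.031,1],
    [0,0,-0.485,0.211,-0.007,-0.039,1]
  ]
}}

```text
time: 3.25
tool_pos: [0.5637, -0.1275, 0.345]
tool_rot: [2.033, 2.393, 0.001]
wrist_force: [0.8, -0.0, 0.8]
opening: 0.0923
```

Run:
```python
from h import *
s=telemetry.get_state();print(s["time"],s["q"],s["tool_pos"],approach(15)[0])
for r in rows([approach(k) for k in range(16,21)],1): print(r)
```

```text
3.25 [ 0.89599218  0.37975846 -0.94706002  1.57528836  0.31463845  1.34682768
  0.07464992] [ 0.5636818  -0.1275184   0.34503595] [ 0.56307151 -0.12930648  0.34504   ]
[0.001, 0.001, -0.093, 0.0389, 0.0089, -0.005, 1]
[0.001, 0.001, -0.191, 0.0797, 0.0157, -0.005, 1]
[0.001, 0.001, -0.289, 0.1206, 0.0195, -0.0051, 1]
[0.001, 0.001, -0.386, 0.1614, 0.0202, -0.0051, 1]
[0.001, 0.001, -0.484, 0.2017, 0.018, -0.0052, 1]
```

>>> {"name": "arm_command", "arguments": {
  "plan": [
    [0,0,-0.093,0.039,0.009,-0.005,1],
    [0,0,-0.191,0.08,0.016,-0.005,1],
    [0,0,-0.289,0.121,0.02,-0.005,1],
    [0,0,-0.386,0.161,0.02,-0.005,1],
    [0,0,-0.484,0.202,0.018,-0.005,1]
  ]
}}

```text
time: 3.75
tool_pos: [0.5486, 0.0762, 0.35]
tool_rot: [1.395, 2.812, 0.0]
wrist_force: [0.3, 0.2, -0.9]
opening: 0.0913
```

Run:
```python
from h import *
s=telemetry.get_state();print(s["time"],s["q"],s["tool_pos"],approach(20)[0])
for r in rows([approach(k) for k in range(21,26)],1): print(r)
```

```text
3.75 [ 0.67080488  0.37515694 -1.10837889  1.62250143  0.34402364  1.35647407
  0.16598475] [0.54863437 0.07619983 0.34997887] [0.54894703 0.07443601 0.35      ]
[0.001, 0.002, -0.094, 0.0359, 0.0133, -0.0001, 1]
[0.001, 0.002, -0.192, 0.074, 0.0245, -0.0001, 1]
[0.001, 0.002, -0.289, 0.1124, 0.0329, -0.0002, 1]
[0.001, 0.002, -0.387, 0.1511, 0.0383, -0.0003, 1]
[0.001, 0.002, -0.485, 0.1897, 0.0409, -0.0004, 1]
```

>>> {"name": "arm_command", "arguments": {
  "plan": [
    [0,0,-0.094,0.036,0.013,0,1],
    [0,0,-0.192,0.074,0.024,0,1],
    [0,0,-0.289,0.112,0.033,0,1],
    [0,0,-0.387,0.151,0.038,0,1],
    [0,0,-0.485,0.19,0.041,0,1]
  ]
}}

```text
time: 4.25
tool_pos: [0.4656, 0.2536, 0.3498]
tool_rot: [0.673, 3.066, -0.0]
wrist_force: [0.6, -0.5, -0.1]
opening: 0.0919
```

Run:
```python
from h import *
np.set_printoptions(precision=4,suppress=True)
s=telemetry.get_state();print(s["time"],s["q"],s["tool_pos"],approach(25))
W=vision.read_camera("wrist");S=vision.read_camera("scene")
cv2.imwrite("pics/w1.png",W["pixels"][:,:,::-1]);cv2.imwrite("pics/s1.png",S["pixels"][:,:,::-1])
T=W["T_tool_cam"];Rw=Rn.from_rotvec(s["tool_rot"]).as_matrix()
Rc=Rw@T[:3,:3];tc=Rw@T[:3,3]+s["tool_pos"]
W["R"]=Rc.T;W["t"]=-Rc.T@tc
np.save("pics/wc.npy",np.array([0]))
m=models.mark_of("tray_grip",W);print([(k["uv"],k["score"],atz(W,k["uv"],.277)) for k in m], proj(W,[*G0,.277]))
hsv=cv2.cvtColor(W["pixels"],cv2.COLOR_RGB2HSV)
mk=((hsv[...,0]>5)&(hsv[...,0]<18)&(hsv[...,1]>170)&(hsv[...,2]>110)).astype(np.uint8)
k,l,st,c=cv2.connectedComponentsWithStats(mk)
for i in range(1,k):
    if st[i,4]>400:
        ys,xs=np.nonzero(l==i); r=cv2.minAreaRect(np.c_[xs,ys].astype(np.float32)); print(st[i],c[i],r,[atz(W,q,.28)[:2] for q in cv2.boxPoints(r)],atz(W,c[i],.28))
```

```text
4.25 [ 0.4392  0.3799 -1.2611  1.6751  0.3723  1.359   0.2573] [0.4656 0.2536 0.3498] (array([0.4665, 0.252 , 0.35  ]), 155.0)
[([384.0, 235.5], 0.18, array([0.5039, 0.3182, 0.277 ]))] [276.9574 227.4233]
```

View pics/w1.png

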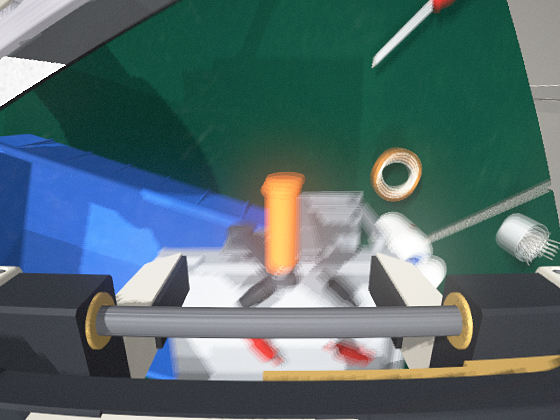

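View pics/s1.png

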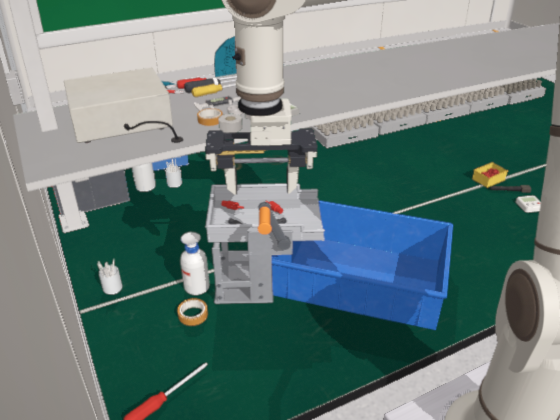

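```bash
cat >> h.py <<'E'
def wrist():
    s=telemetry.get_state();W=vision.read_camera("wrist")
    T=W["T_tool_cam"];Rw=Rn.from_rotvec(s["tool_rot"]).as_matrix()
    Rc=Rw@T[:3,:3];tc=Rw@T[:3,3]+s["tool_pos"];W["R"]=Rc.T;W["t"]=-Rc.T@tc
    return s,W
E
python3 - <<'E'
from h import *
np.set_printoptions(precision=4,suppress=True)
s,W=wrist()
g=W["pixels"][:,:,::-1].copy()
for a in np.linspace(-.178,-.114,9):
    q=proj(W,[*(O+a*ex+.04*ey),.277]); cv2.circle(g,tuple(int(v) for v in q),1,(255,255,0),-1)
cv2.imwrite("pics/w2.png",g[120:340,120:460].repeat(2,0).repeat(2,1))
print(s["tool_pos"],Rn.from_rotvec(s["tool_rot"]).as_matrix(),proj(W,s["tool_pos"]))
hsv=cv2.cvtColor(W["pixels"],cv2.COLOR_RGB2HSV)
mk=((hsv[...,0]>5)&(hsv[...,0]<22)&(hsv[...,1]>150)&(hsv[...,2]>110)).astype(np.uint8)
for r in (200,220,240,260):
    x=np.nonzero(mk[r,230:340])[0]+230; c=(x.min()+x.max())/2; print(r,x.min(),x.max(),(atz(W,[c,r],.277)[:2]-O)@ex,(atz(W,[c,r],.277)[:2]-O)@ey)
E
```

```text
[0.4643 0.2551 0.3502] [[-0.909   0.4167  0.0029]
 [ 0.4167  0.909  -0.0006]
 [-0.0028  0.0007 -1.    ]] [278.6064 275.7181]
200 262 293 -0.1676149377368686 0.04113175756915069
220 263 292 -0.15320160520684292 0.04121518022964545
240 263 292 -0.13823318613965957 0.04130142170047449
260 263 291 -0.12264837665995651 0.04103031249697561
```

View pics/w2.png

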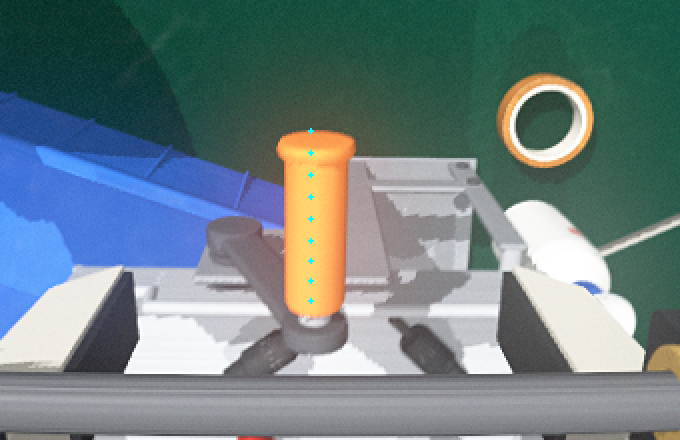

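```bash
cat >> h.py <<'E'
O=O+.0011*ey
X=-.145
def tgt(th,dy=0,dz=0):  # TCP for bar at tilt th ; bar angle from pivot
    a0=np.arctan2(.092,.040)
    # radius .1003; angle from +ey
    r=np.hypot(.04,.092);a=a0+th
    y=r*np.cos(a)+dy;z=.185+r*np.sin(a)-.0188+dz
    return np.r_[O+X*ex+y*ey,z],155.
E
python3 - <<'E'
from h import *
for r in rows([tgt(0,0,.06),tgt(0,0,.03),tgt(0,0,0.0),tgt(0,0,0),tgt(0,0,0)],-.4): print(r)
print(tgt(0),tgt(.8))
E
```

```text
[-0.0, 0.003, 0.002, -0.0019, 0.0004, 0.0317, -0.4]
[-0.0, 0.003, 0.002, -0.0018, 0.0004, 0.0617, -0.4]
[-0.0, 0.003, 0.002, -0.0017, 0.0004, 0.0917, -0.4]
[-0.0, 0.003, 0.002, -0.0017, 0.0004, 0.0917, -0.4]
[-0.0, 0.003, 0.002, -0.0017, 0.0004, 0.0917, -0.4]
(array([0.46787119, 0.25257432, 0.2582    ]), 155.0) (array([0.43485266, 0.18176586, 0.25899126]), 155.0)
```

>>> {"name": "arm_command", "arguments": {
  "plan": [
    [0,0.003,0.002,-0.002,0,0.032,1],
    [0,0.003,0.002,-0.002,0,0.062,1],
    [0,0.003,0.002,-0.002,0,0.092,1],
    [0,0.003,0.002,-0.002,0,0.092,0.3],
    [0,0.003,0.002,-0.002,0,0.092,-0.4]
  ],
  "force": 20
}}

```text
time: 4.95
tool_pos: [0.4687, 0.2511, 0.2582]
tool_rot: [-0.683, -3.066, 0.001]
wrist_force: [0.2, 0.1, 0.3]
opening: 0.0802
```

Run:
```python
from h import *
s=telemetry.get_state();print(s["tool_pos"],tgt(0)[0])
for r in rows([tgt(0)],-.4): print(r)
```

```text
[0.4687034  0.2511032  0.25815519] [0.46787119 0.25257432 0.2582    ]
[-0.001, -0.0, -0.002, 0.0014, 0.001, -0.0, -0.4]
```

>>> {"name": "arm_command", "arguments": {
  "plan": [
    [0,0,0,0.001,0.001,0,-0.4],
    [0,0,0,0.001,0.001,0,-0.4],
    [0,0,0,0.001,0.001,0,-0.4],
    [0,0,0,0.001,0.001,0,-0.4],
    [0,0,0,0.001,0.001,0,-0.4]
  ]
}}

```text
time: 5.45
tool_pos: [0.4683, 0.2525, 0.2585]
tool_rot: [-0.683, -3.066, 0.001]
wrist_force: [0.6, -0.1, -0.2]
opening: 0.0402
```

Run:
```python
from h import *
s=telemetry.get_state();print(s["tool_pos"],tgt(0)[0])
s,W=wrist();cv2.imwrite("pics/w3.png",W["pixels"][:,:,::-1])
for r in rows([tgt(t,-.003) for t in (0.01,.03,.06,.09,.12)],-.4): print(r)
```

```text
[0.46834136 0.25245912 0.25845546] [0.46787119 0.25257432 0.2582    ]
[-0.0, -0.0, -0.002, 0.0004, -0.004, -0.0003, -0.4]
[-0.0, -0.0, -0.002, 0.0004, -0.0058, -0.001, -0.4]
[-0.0, -0.0, -0.002, 0.0004, -0.0086, -0.0021, -0.4]
[-0.0, -0.0, -0.002, 0.0004, -0.0115, -0.0031, -0.4]
[-0.0, -0.0, -0.002, 0.0004, -0.0144, -0.004, -0.4]
```

View pics/w3.png

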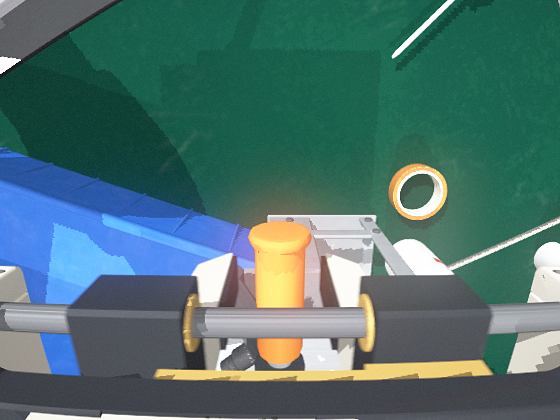

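>>> {"name": "arm_command", "arguments": {
  "plan": [
    [0,0,0,0,0,0,-0.4],
    [0,0,0,0,-0.001,0,-0.4],
    [0,0,0,0,-0.003,0,-0.4],
    [0,0,0,0,-0.005,-0.001,-0.4],
    [0,0,0,0,-0.007,-0.001,-0.4]
  ]
}}

```text
time: 6.0
tool_pos: [0.4658, 0.2474, 0.26]
tool_rot: [0.682, 3.066, 0.004]
wrist_force: [2.9, 5.9, 0.6]
opening: 0.0278
```

```bash
cat >> h.py <<'E'
def est():
    s=telemetry.get_state();p=s["tool_pos"];return s["time"],(p[:2]-O)@ex,(p[:2]-O)@ey,p[2],s["wrist_force"],s["opening"]
E
python3 - <<'E'
from h import *
print(est())
for r in rows([tgt(t,-.003) for t in (0.06,.085,.11,.135,.16)],-.4): print(r)
E
```

```text
(6.0, np.float64(-0.1446925597686219), np.float64(0.03445849507293341), np.float64(0.2600153651502964), array([2.93773564, 5.92039432, 0.56583289]), 0.02779456036752064)
[0.003, 0.0, -0.002, 0.0003, -0.003, -0.0004, -0.4]
[0.003, 0.0, -0.002, 0.0003, -0.0054, -0.0013, -0.4]
[0.003, 0.0, -0.002, 0.0003, -0.0078, -0.002, -0.4]
[0.003, 0.0, -0.002, 0.0003, -0.0102, -0.0028, -0.4]
[0.003, 0.0, -0.002, 0.0003, -0.0126, -0.0034, -0.4]
```

>>> {"name": "arm_command", "arguments": {
  "plan": [
    [0,0,0,0,-0.003,0,-0.4],
    [0,0,0,0,-0.0055,-0.001,-0.4],
    [0,0,0,0,-0.008,-0.002,-0.4],
    [0,0,0,0,-0.0105,-0.003,-0.4],
    [0,0,0,0,-0.013,-0.0035,-0.4]
  ]
}}

```text
time: 6.5
tool_pos: [0.4612, 0.2375, 0.2648]
tool_rot: [0.681, 3.064, 0.011]
wrist_force: [2.9, 5.4, 2.5]
opening: 0.0275
```

Run:
```python
from h import *
print(est())
for r in rows([tgt(t,-.003) for t in (0.185,.21,.235,.26,.285)],-.4): print(r)
```

```text
(6.5, np.float64(-0.14469299556980275), np.float64(0.023550280829699795), np.float64(0.2647873843142471), array([2.87648898, 5.43929588, 2.51532321]), 0.027548428768943357)
[0.007, 0.001, -0.001, 0.0003, -0.0042, 0.0008, -0.4]
[0.007, 0.001, -0.001, 0.0003, -0.0066, 0.0002, -0.4]
[0.007, 0.001, -0.001, 0.0003, -0.0091, -0.0003, -0.4]
[0.007, 0.001, -0.001, 0.0003, -0.0115, -0.0007, -0.4]
[0.007, 0.001, -0.001, 0.0003, -0.014, -0.0011, -0.4]
```

>>> {"name": "arm_command", "arguments": {
  "plan": [
    [0.005,0,0,0,-0.003,0,-0.4],
    [0.007,0,0,0,-0.0055,0,-0.4],
    [0.007,0,0,0,-0.008,0,-0.4],
    [0.007,0,0,0,-0.0105,-0.0005,-0.4],
    [0.007,0,0,0,-0.013,-0.001,-0.4]
  ]
}}

```text
time: 7.0
tool_pos: [0.4569, 0.2282, 0.2675]
tool_rot: [0.679, 3.063, 0.008]
wrist_force: [2.1, 5.3, 5.7]
opening: 0.0279
```

Run:
```python
from h import *
print(est())
for r in rows([tgt(t,-.003) for t in (0.30,.325,.35,.375,.4)],-.4): print(r)
```

```text
(7.0, np.float64(-0.14469611288091783), np.float64(0.013273766827130232), np.float64(0.26752666524193314), array([2.12394487, 5.27682244, 5.7387408 ]), 0.027917978318122476)
[0.006, 0.003, 0.0, 0.0003, -0.0053, 0.0016, -0.4]
[0.006, 0.003, 0.0, 0.0003, -0.0078, 0.0013, -0.4]
[0.006, 0.003, 0.0, 0.0003, -0.0103, 0.0011, -0.4]
[0.006, 0.003, 0.0, 0.0003, -0.0128, 0.001, -0.4]
[0.006, 0.003, 0.0, 0.0003, -0.0153, 0.0009, -0.4]
```

>>> {"name": "arm_command", "arguments": {
  "plan": [
    [0.006,0.002,0,0,-0.003,0.0005,-0.4],
    [0.006,0.002,0,0,-0.006,0.0005,-0.4],
    [0.006,0.002,0,0,-0.009,0.001,-0.4],
    [0.006,0.002,0,0,-0.0115,0.001,-0.4],
    [0.006,0.002,0,0,-0.014,0.001,-0.4]
  ]
}}

```text
time: 7.5
tool_pos: [0.4517, 0.217, 0.2676]
tool_rot: [0.678, 3.065, 0.004]
wrist_force: [2.6, 4.5, 4.3]
opening: 0.0277
```

Run:
```python
from h import *
print(est())
for r in rows([tgt(t,-.003) for t in (0.40,.425,.45,.475,.5)],-.4): print(r)
S=vision.read_camera("scene");cv2.imwrite("pics/s2.png",S["pixels"][130:330,160:460,::-1].repeat(2,0).repeat(2,1))
```

```text
(7.5, np.float64(-0.14464365611617433), np.float64(0.000862919529945369), np.float64(0.2675902941545336), array([2.55944439, 4.46812902, 4.31640518]), 0.027712564500278244)
[0.003, 0.002, 0.001, 0.0004, -0.0029, 0.0011, -0.4]
[0.003, 0.002, 0.001, 0.0004, -0.0054, 0.0011, -0.4]
[0.003, 0.002, 0.001, 0.0004, -0.0079, 0.0011, -0.4]
[0.003, 0.002, 0.001, 0.0004, -0.0104, 0.0012, -0.4]
[0.003, 0.002, 0.001, 0.0004, -0.0129, 0.0014, -0.4]
```

View pics/s2.png

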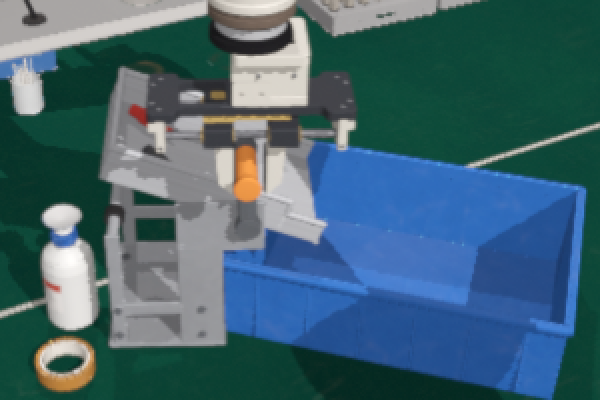

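>>> {"name": "arm_command", "arguments": {
  "plan": [
    [0.003,0.002,0,0,-0.003,0.0005,-0.4],
    [0.003,0.002,0,0,-0.0055,0.001,-0.4],
    [0.003,0.002,0,0,-0.008,0.001,-0.4],
    [0.003,0.002,0,0,-0.0105,0.001,-0.4],
    [0.003,0.002,0,0,-0.0125,0.0015,-0.4]
  ]
}}

```text
time: 8.05
tool_pos: [0.4461, 0.2049, 0.2659]
tool_rot: [-0.679, -3.067, 0.001]
wrist_force: [1.8, 3.3, 2.9]
opening: 0.0275
```

Run:
```python
from h import *
print(est())
for r in rows([tgt(t,-.003) for t in (0.50,.52,.54,.56,.58)],-.4): print(r)
S=vision.read_camera("top");cv2.imwrite("pics/s3.png",S["pixels"][130:330,160:460,::-1].repeat(2,0).repeat(2,1))
```

```text
(8.05, np.float64(-0.14457927878556728), np.float64(-0.01240668447215635), np.float64(0.2659468265627036), array([1.84302284, 3.27658075, 2.87912802]), 0.0274723014207357)
[-0.001, 0.0, 0.0, 0.0004, 0.0004, -0.0002, -0.4]
[-0.001, 0.0, 0.0, 0.0004, -0.0016, 0.0, -0.4]
[-0.001, 0.0, 0.0, 0.0004, -0.0036, 0.0003, -0.4]
[-0.001, 0.0, 0.0, 0.0004, -0.0056, 0.0006, -0.4]
[-0.001, 0.0, 0.0, 0.0004, -0.0076, 0.0009, -0.4]
```

View pics/s3.png

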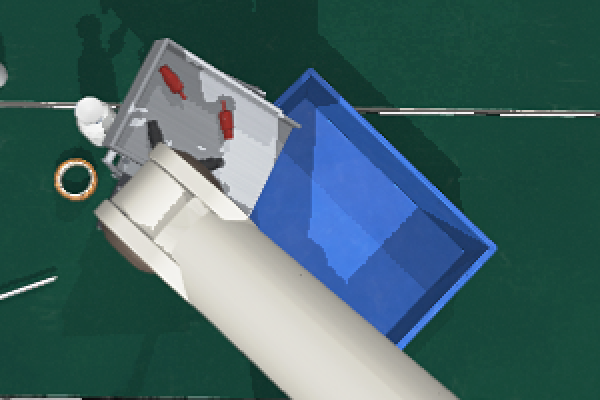

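>>> {"name": "arm_command", "arguments": {
  "plan": [
    [0,0,0,0,-0.002,0,-0.4],
    [0,0,0,0,-0.004,0.0005,-0.4],
    [0,0,0,0,-0.006,0.0005,-0.4],
    [0,0,0,0,-0.008,0.001,-0.4],
    [0,0,0,0,-0.01,0.0015,-0.4]
  ]
}}

```text
time: 8.6
tool_pos: [0.4416, 0.1951, 0.2642]
tool_rot: [-0.68, -3.067, 0.002]
wrist_force: [1.5, 3.7, 2.5]
opening: 0.0267
```

Run:
```python
from h import *
print(est())
for r in rows([tgt(t,-.003) for t in (0.62,.64,.66,.68,.7)],-.4): print(r)
S=vision.read_camera("top");cv2.imwrite("pics/s4.png",S["pixels"][130:330,160:460,::-1].repeat(2,0).repeat(2,1))
```

```text
(8.6, np.float64(-0.14457257648372815), np.float64(-0.023168290665760947), np.float64(0.26415665058154664), array([1.4793804 , 3.70513854, 2.52310387]), 0.026745989096170292)
[-0.002, -0.0, 0.0, 0.0004, -0.0007, -0.0002, -0.4]
[-0.002, -0.0, 0.0, 0.0004, -0.0027, 0.0003, -0.4]
[-0.002, -0.0, 0.0, 0.0004, -0.0046, 0.0008, -0.4]
[-0.002, -0.0, 0.0, 0.0004, -0.0066, 0.0013, -0.4]
[-0.002, -0.0, 0.0, 0.0004, -0.0085, 0.0018, -0.4]
```

View pics/s4.png

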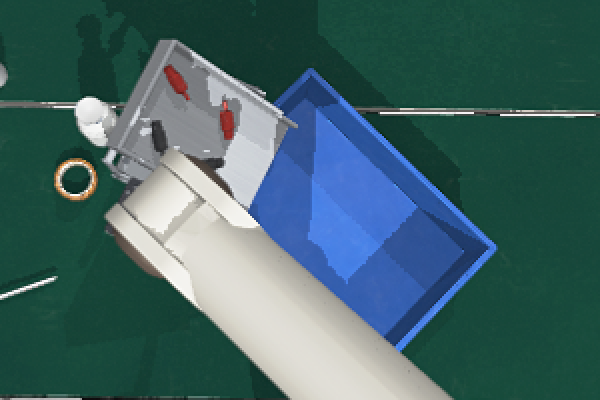

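>>> {"name": "arm_command", "arguments": {
  "plan": [
    [0,0,0,0,-0.002,0.0005,-0.4],
    [0,0,0,0,-0.004,0.001,-0.4],
    [0,0,0,0,-0.006,0.0015,-0.4],
    [0,0,0,0,-0.008,0.002,-0.4],
    [0,0,0,0,-0.01,0.0025,-0.4]
  ]
}}

```text
time: 9.15
tool_pos: [0.4368, 0.1851, 0.2612]
tool_rot: [-0.68, -3.066, 0.005]
wrist_force: [0.4, 2.6, 1.3]
opening: 0.0277
```

Run:
```python
from h import *
print(est())
for r in rows([tgt(t,-.003) for t in (0.72,.74,.76,.78,.795)],-.4): print(r)
S=vision.read_camera("top");cv2.imwrite("pics/s5.png",S["pixels"][130:330,160:460,::-1].repeat(2,0).repeat(2,1))
```

```text
(9.15, np.float64(-0.14459435935375553), np.float64(-0.03430929274035251), np.float64(0.26120755646425053), array([0.42873521, 2.61957428, 1.34558104]), 0.02772063601364258)
[-0.003, -0.0, -0.0, 0.0004, 0.0007, -0.0005, -0.4]
[-0.003, -0.0, -0.0, 0.0004, -0.0012, 0.0001, -0.4]
[-0.003, -0.0, -0.0, 0.0004, -0.0031, 0.0008, -0.4]
[-0.003, -0.0, -0.0, 0.0004, -0.005, 0.0015, -0.4]
[-0.003, -0.0, -0.0, 0.0004, -0.0063, 0.002, -0.4]
```

View pics/s5.png

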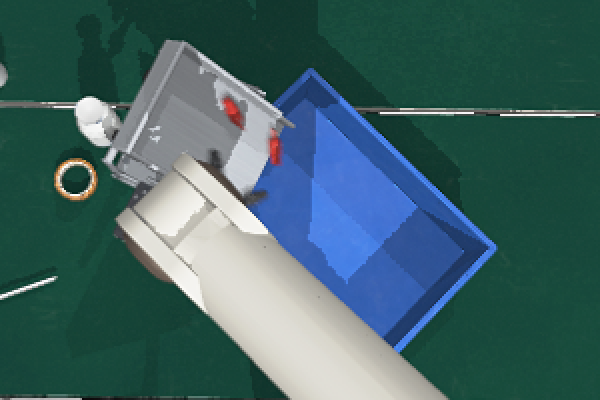

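>>> {"name": "arm_command", "arguments": {
  "plan": [
    [0,0,0,0,-0.0015,0.0005,-0.4],
    [0,0,0,0,-0.003,0.001,-0.4],
    [0,0,0,0,-0.0045,0.0015,-0.4],
    [0,0,0,0,-0.006,0.002,-0.4],
    [0,0,0,0,-0.0065,0.002,-0.4]
  ]
}}

```text
time: 9.7
tool_pos: [0.4338, 0.1785, 0.2589]
tool_rot: [-0.681, -3.065, 0.006]
wrist_force: [1.6, 2.3, -0.2]
opening: 0.0275
```

Run:
```python
from h import *
print(est())
S=vision.read_camera("top");a=S["pixels"][130:330,160:460,::-1]
s=vision.read_camera("scene");b=s["pixels"][140:340,160:460,::-1]
cv2.imwrite("pics/s6.png",np.vstack([a,b]).repeat(1,0)); cv2.imwrite("pics/s6.png",cv2.resize(np.hstack([a[:,40:],b[:,20:280]]),None,fx=1.5,fy=1.5))
for th in ("plug_0_center","plug_1_center"):
  for n,p in (("T",S),("S",s)): print(th,n,[(m["uv"],round(m["score"],2)) for m in models.mark_of(th,p)])
for r in rows([tgt(t,-.003) for t in (.78,.79,.8)],-.4): print(r)
```

```text
(9.7, np.float64(-0.14462498461732376), np.float64(-0.04151594272097384), np.float64(0.25890700842878717), array([ 1.58352682,  2.26400243, -0.21174278]), 0.02746089346013973)
plug_0_center T [([315.0, 208.6], 0.52)]
plug_0_center S [([325.4, 251.3], 0.59)]
plug_1_center T [([313.5, 229.4], 0.49)]
plug_1_center S [([341.5, 269.8], 0.39)]
[-0.004, -0.001, -0.0, 0.0004, 0.002, -0.0008, -0.4]
[-0.004, -0.001, -0.0, 0.0004, 0.0011, -0.0004, -0.4]
[-0.004, -0.001, -0.0, 0.0004, 0.0001, -0.0, -0.4]
```

View pics/s6.png

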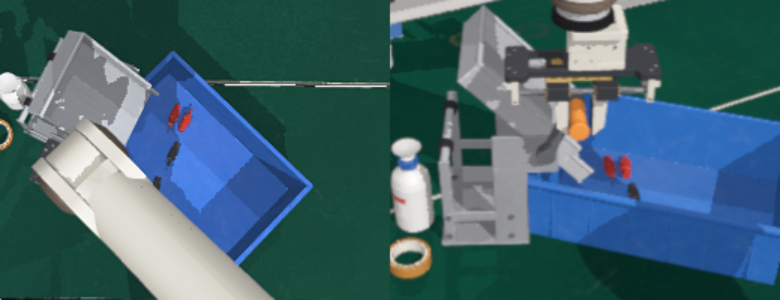

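>>> {"name": "arm_command", "arguments": {
  "plan": [
    [-0.003,0,0,0,-0.0005,0,-0.4],
    [-0.003,0,0,0,-0.001,0,-0.4],
    [-0.003,0,0,0,-0.001,0,-0.4],
    [-0.003,0,0,0,-0.001,0,-0.4],
    [-0.003,0,0,0,-0.001,0,-0.4]
  ]
}}

```text
time: 10.5
tool_pos: [0.4335, 0.178, 0.2588]
tool_rot: [-0.68, -3.066, 0.0]
wrist_force: [3.0, 5.3, -3.6]
opening: 0.0273
```

Run:
```python
from h import *
print(est())
S=vision.read_camera("top");a=S["pixels"][150:270,220:380,::-1]
cv2.imwrite("pics/s7.png",cv2.resize(a,None,fx=4.5,fy=4.5))
P=lambda x,y,z:np.r_[O+x*ex+y*ey,z]
s,W=wrist();cv2.imwrite("pics/w7.png",W["pixels"][:,:,::-1])
for r in rows([tgt(t,-.003) for t in (.79,.77,.75,.725,.7)],-.4): print(r)
```

```text
(10.5, np.float64(-0.1446622514792438), np.float64(-0.04207836739738263), np.float64(0.2588059631413344), array([ 3.03583668,  5.32585927, -3.55831643]), 0.02734695660015278)
[-0.0, -0.001, -0.0, 0.0003, 0.0019, -0.0005, -0.4]
[-0.0, -0.001, -0.0, 0.0003, 0.0038, -0.0013, -0.4]
[-0.0, -0.001, -0.0, 0.0003, 0.0056, -0.002, -0.4]
[-0.0, -0.001, -0.0, 0.0003, 0.008, -0.0028, -0.4]
[-0.0, -0.001, -0.0, 0.0003, 0.0104, -0.0035, -0.4]
```

View pics/s7.png

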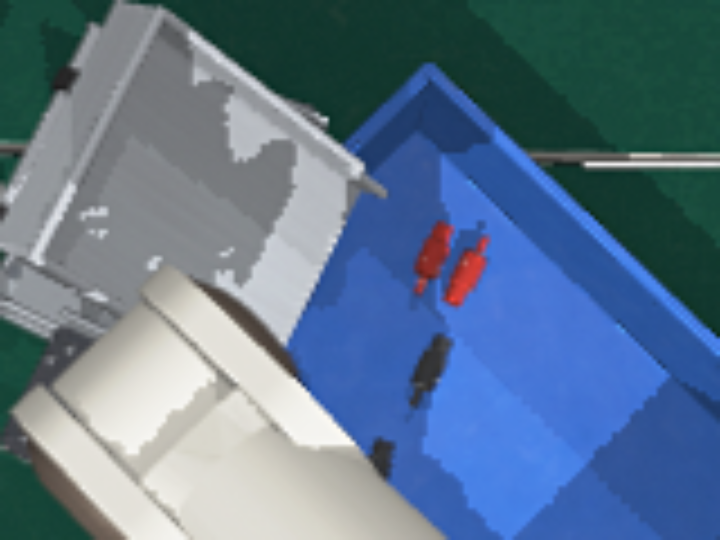

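View pics/w7.png

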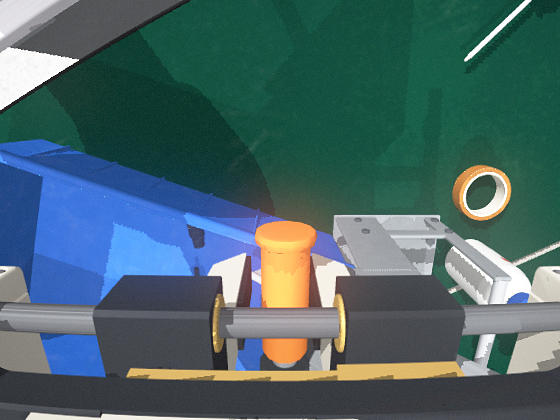

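>>> {"name": "arm_command", "arguments": {
  "plan": [
    [0,0,0,0,0.0015,-0.0005,-0.4],
    [0,0,0,0,0.003,-0.001,-0.4],
    [0,0,0,0,0.005,-0.0015,-0.4],
    [0,0,0,0,0.0075,-0.0025,-0.4],
    [0,0,0,0,0.01,-0.0035,-0.4]
  ]
}}

```text
time: 11.1
tool_pos: [0.4377, 0.1873, 0.2624]
tool_rot: [-0.68, -3.066, 0.0]
wrist_force: [1.5, 3.5, -2.1]
opening: 0.0274
```

Run:
```python
from h import *
print(est())
for r in rows([tgt(t,-.003) for t in (.675,.65,.625,.6,.575)],-.4): print(r)
```

```text
(11.1, np.float64(-0.14474964517564812), np.float64(-0.031859985042977323), np.float64(0.2623954284952548), array([ 1.48166887,  3.50094226, -2.11711275]), 0.027383709351172045)
[-0.0, -0.001, -0.0, 0.0003, 0.0026, -0.0006, -0.4]
[-0.0, -0.001, -0.0, 0.0003, 0.005, -0.0013, -0.4]
[-0.0, -0.001, -0.0, 0.0003, 0.0075, -0.0018, -0.4]
[-0.0, -0.001, -0.0, 0.0003, 0.0099, -0.0023, -0.4]
[-0.0, -0.001, -0.0, 0.0003, 0.0124, -0.0028, -0.4]
```

>>> {"name": "arm_command", "arguments": {
  "plan": [
    [0,0,0,0,0.0025,-0.0005,-0.4],
    [0,0,0,0,0.005,-0.0015,-0.4],
    [0,0,0,0,0.0075,-0.002,-0.4],
    [0,0,0,0,0.01,-0.0025,-0.4],
    [0,0,0,0,0.0125,-0.003,-0.4]
  ]
}}

```text
time: 11.6
tool_pos: [0.443, 0.1989, 0.2654]
tool_rot: [-0.68, -3.066, 0.0]
wrist_force: [1.3, 1.6, -2.7]
opening: 0.0275
```

Run:
```python
from h import *
print(est())
for r in rows([tgt(t,-.003) for t in (.55,.525,.5,.475,.45)],-.4): print(r)
```

```text
(11.6, np.float64(-0.14481219783855476), np.float64(-0.019149061334291916), np.float64(0.2654098312381303), array([ 1.29093039,  1.55991468, -2.72820792]), 0.02750147660268127)
[-0.0, -0.001, -0.0, 0.0002, 0.0022, -0.0001, -0.4]
[-0.0, -0.001, -0.0, 0.0002, 0.0047, -0.0005, -0.4]
[-0.0, -0.001, -0.0, 0.0002, 0.0071, -0.0007, -0.4]
[-0.0, -0.001, -0.0, 0.0002, 0.0096, -0.0009, -0.4]
[-0.0, -0.001, -0.0, 0.0002, 0.0121, -0.001, -0.4]
```

>>> {"name": "arm_command", "arguments": {
  "plan": [
    [0,0,0,0,0.0025,0,-0.4],
    [0,0,0,0,0.005,-0.0005,-0.4],
    [0,0,0,0,0.0075,-0.0005,-0.4],
    [0,0,0,0,0.01,-0.001,-0.4],
    [0,0,0,0,0.0125,-0.001,-0.4]
  ]
}}

```text
time: 12.1
tool_pos: [0.4484, 0.2103, 0.2664]
tool_rot: [-0.68, -3.066, 0.0]
wrist_force: [1.7, 2.9, -1.6]
opening: 0.0279
```

Run:
```python
from h import *
print(est())
for r in rows([tgt(t,-.003) for t in (.425,.4,.375,.35,.325)],-.4): print(r)
```

```text
(12.1, np.float64(-0.14477899467264796), np.float64(-0.006501053493029062), np.float64(0.2663777398282077), array([ 1.68457948,  2.90766586, -1.59213897]), 0.027876072931854828)
[-0.001, -0.001, -0.0, 0.0002, 0.002, -0.0001, -0.4]
[-0.001, -0.001, -0.0, 0.0002, 0.0045, -0.0001, -0.4]
[-0.001, -0.001, -0.0, 0.0002, 0.007, -0.0001, -0.4]
[-0.001, -0.001, -0.0, 0.0002, 0.0095, 0.0, -0.4]
[-0.001, -0.001, -0.0, 0.0002, 0.012, 0.0002, -0.4]
```

>>> {"name": "arm_command", "arguments": {
  "plan": [
    [0,0,0,0,0.0025,0,-0.4],
    [0,0,0,0,0.005,0,-0.4],
    [0,0,0,0,0.0075,0,-0.4],
    [0,0,0,0,0.01,0,-0.4],
    [0,0,0,0,0.0125,0,-0.4]
  ]
}}

```text
time: 12.6
tool_pos: [0.4538, 0.2218, 0.2664]
tool_rot: [-0.68, -3.066, 0.001]
wrist_force: [1.5, 2.7, -1.7]
opening: 0.0275
```

Run:
```python
from h import *
print(est())
for r in rows([tgt(t,-.003) for t in (.3,.275,.25,.225,.2)],-.4): print(r)
```

```text
(12.6, np.float64(-0.1447427872567575), np.float64(0.006182505072138973), np.float64(0.2663756113566135), array([ 1.46493898,  2.65157838, -1.71695068]), 0.027518113227491706)
[-0.001, -0.001, -0.0, 0.0003, 0.0018, 0.0005, -0.4]
[-0.001, -0.001, -0.0, 0.0003, 0.0043, 0.0008, -0.4]
[-0.001, -0.001, -0.0, 0.0003, 0.0068, 0.0011, -0.4]
[-0.001, -0.001, -0.0, 0.0003, 0.0093, 0.0016, -0.4]
[-0.001, -0.001, -0.0, 0.0003, 0.0117, 0.0021, -0.4]
```

>>> {"name": "arm_command", "arguments": {
  "plan": [
    [0,0,0,0,0.0025,0.0005,-0.4],
    [0,0,0,0,0.005,0.001,-0.4],
    [0,0,0,0,0.007,0.001,-0.4],
    [0,0,0,0,0.0095,0.0015,-0.4],
    [0,0,0,0,0.0115,0.002,-0.4]
  ]
}}

```text
time: 13.1
tool_pos: [0.4587, 0.2324, 0.2643]
tool_rot: [-0.68, -3.066, 0.0]
wrist_force: [0.7, 1.5, -2.6]
opening: 0.0277
```

Run:
```python
from h import *
print(est())
for r in rows([tgt(t,-.003) for t in (.18,.16,.14,.12,.1,.08)],-.4): print(r)
```

```text
(13.1, np.float64(-0.14477964959213038), np.float64(0.017891961818338104), np.float64(0.26431585433824906), array([ 0.66316002,  1.48783489, -2.59994085]), 0.027656689997697374)
[-0.001, -0.001, -0.0, 0.0002, 0.002, 0.0004, -0.4]
[-0.001, -0.001, -0.0, 0.0002, 0.0039, 0.0009, -0.4]
[-0.001, -0.001, -0.0, 0.0002, 0.0059, 0.0014, -0.4]
[-0.001, -0.001, -0.0, 0.0002, 0.0078, 0.002, -0.4]
[-0.001, -0.001, -0.0, 0.0002, 0.0097, 0.0026, -0.4]
[-0.001, -0.001, -0.0, 0.0002, 0.0116, 0.0032, -0.4]
```

>>> {"name": "arm_command", "arguments": {
  "plan": [
    [0,0,0,0,0.002,0.0005,-0.4],
    [0,0,0,0,0.004,0.001,-0.4],
    [0,0,0,0,0.006,0.0015,-0.4],
    [0,0,0,0,0.008,0.002,-0.4],
    [0,0,0,0,0.0095,0.0025,-0.4]
  ]
}}

```text
time: 13.6
tool_pos: [0.4629, 0.2412, 0.2618]
tool_rot: [-0.68, -3.066, 0.0]
wrist_force: [1.7, 2.2, -2.0]
opening: 0.0274
```

Run:
```python
from h import *
print(est())
for r in rows([tgt(t,-.003) for t in (.085,.07,.055,.04,.03,.02,.01,0)],-.4): print(r)
```

```text
(13.6, np.float64(-0.1447553382424345), np.float64(0.027596516707239352), np.float64(0.2617968060877939), array([ 1.70772118,  2.1905895 , -2.03991828]), 0.027433827832313393)
[-0.0, -0.001, -0.0, 0.0002, 0.0014, 0.0005, -0.4]
[-0.0, -0.001, -0.0, 0.0002, 0.0029, 0.001, -0.4]
[-0.0, -0.001, -0.0, 0.0002, 0.0043, 0.0015, -0.4]
[-0.0, -0.001, -0.0, 0.0002, 0.0057, 0.0021, -0.4]
[-0.0, -0.001, -0.0, 0.0002, 0.0066, 0.0024, -0.4]
[-0.0, -0.001, -0.0, 0.0002, 0.0076, 0.0028, -0.4]
[-0.0, -0.001, -0.0, 0.0002, 0.0085, 0.0032, -0.4]
[-0.0, -0.001, -0.0, 0.0002, 0.0094, 0.0036, -0.4]
```

>>> {"name": "arm_command", "arguments": {
  "plan": [
    [0,0,0,0,0.0015,0.0005,-0.4],
    [0,0,0,0,0.003,0.001,-0.4],
    [0,0,0,0,0.0045,0.0015,-0.4],
    [0,0,0,0,0.0055,0.002,-0.4],
    [0,0,0,0,0.0065,0.0025,-0.4]
  ]
}}

```text
time: 14.1
tool_pos: [0.4657, 0.2472, 0.2593]
tool_rot: [-0.68, -3.066, 0.0]
wrist_force: [1.1, 3.2, -1.7]
opening: 0.0273
```

Run:
```python
from h import *
print(est())
for r in rows([tgt(t,-.003) for t in (.02,.01,0)],-.4): print(r)
```

```text
(14.1, np.float64(-0.14471823266893283), np.float64(0.034197143150549), np.float64(0.25928077539125405), array([ 1.08596887,  3.18189825, -1.7439717 ]), 0.027306439434271003)
[-0.0, -0.001, -0.0, 0.0003, 0.001, 0.0003, -0.4]
[-0.0, -0.001, -0.0, 0.0003, 0.0019, 0.0007, -0.4]
[-0.0, -0.001, -0.0, 0.0003, 0.0028, 0.0011, -0.4]
```

Ease on in small steps until the force vanishes (bar centred in the jaw gap, tray on its rest).

>>> {"name": "arm_command", "arguments": {
  "plan": [
    [0,0,0,0,0.001,0.0005,-0.4],
    [0,0,0,0,0.0018,0.0008,-0.4],
    [0,0,0,0,0.0026,0.001,-0.4],
    [0,0,0,0,0.0034,0.001,-0.4],
    [0,0,0,0,0.0042,0.001,-0.4]
  ]
}}

```text
time: 14.6
tool_pos: [0.4673, 0.2505, 0.2583]
tool_rot: [-0.68, -3.066, 0.002]
wrist_force: [0.2, 0.2, 0.5]
opening: 0.0274
```

Run:
```python
from h import *
print(est())
S=vision.read_camera("scene");cv2.imwrite("pics/s8.png",cv2.resize(S["pixels"][140:340,160:460,::-1],None,fx=2.5,fy=2.5))
```

```text
(14.6, np.float64(-0.1446521314371819), np.float64(0.03790344057618152), np.float64(0.2582587870239218), array([0.20405474, 0.20182897, 0.49148774]), 0.02743212628647988)
```

View pics/s8.png

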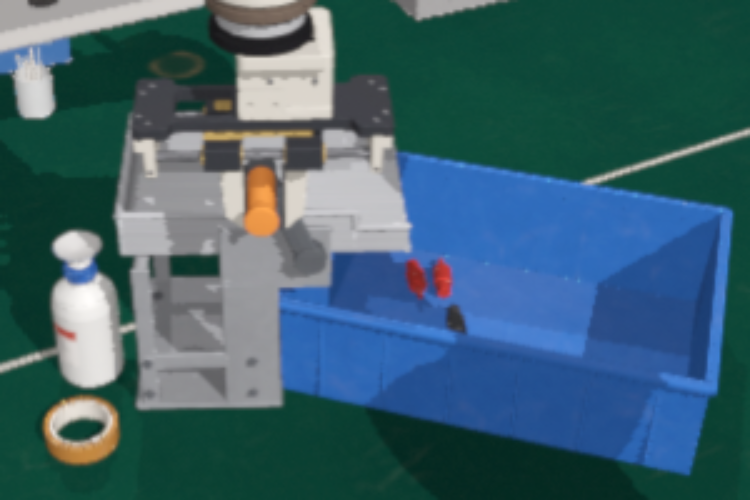

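>>> {"name": "arm_command", "arguments": {
  "plan": [
    [0,0,0,0,0.001,0,-0.4],
    [0,0,0,0,0.002,0,0],
    [0,0,0,0,0.002,0,1],
    [0,0,0,0,0.002,0,1],
    [0,0,0,0,0.002,0,1]
  ]
}}

```text
time: 15.15
tool_pos: [0.4682, 0.2523, 0.2583]
tool_rot: [-0.68, -3.066, 0.002]
wrist_force: [-0.1, 0.0, -1.1]
opening: 0.0547
```

>>> {"name": "arm_command", "arguments": {
  "plan": [
    [0,0,0,0,0,0,1],
    [0,0,0,0,0,0,1],
    [0,0,0,0,0,-0.02,1],
    [0,0,0,0,0,-0.06,1],
    [0,0,0,0,0,-0.1,1]
  ]
}}

```text
time: 15.65
tool_pos: [0.4678, 0.2521, 0.359]
tool_rot: [-0.679, -3.064, 0.004]
wrist_force: [1.1, -0.0, -0.5]
opening: 0.0911
```

Run:
```python
from h import *
print(est())
# retreat toward robot side: -ex by 0.13, up a bit
p=telemetry.get_state()["tool_pos"]
for r in rows([(p+np.r_[0,-.04*k,0.01*k],155.) for k in range(1,6)],1): print(r)
```

```text
(15.65, np.float64(-0.14491114676440023), np.float64(0.0395632935488079), np.float64(0.35896913263152286), array([ 1.12983548, -0.0342541 , -0.49525364]), 0.09107542755754269)
[-0.003, -0.002, 0.0, -0.0169, -0.0363, -0.0099, 1]
[-0.003, -0.002, 0.0, -0.0338, -0.0726, -0.0199, 1]
[-0.003, -0.002, 0.0, -0.0506, -0.1088, -0.0298, 1]
[-0.003, -0.002, 0.0, -0.0675, -0.1451, -0.0397, 1]
[-0.003, -0.002, 0.0, -0.0844, -0.1814, -0.0497, 1]
```

>>> {"name": "arm_command", "arguments": {
  "plan": [
    [0,0,0,0.01,0,-0.01,1],
    [0,0,0,0.03,0,-0.02,1],
    [0,0,0,0.05,0,-0.03,1],
    [0,0,0,0.06,0,-0.04,1],
    [0,0,0,0.06,0,-0.04,1]
  ]
}}

```text
time: 16.15
tool_pos: [0.4125, 0.2789, 0.4002]
tool_rot: [-0.676, -3.067, 0.003]
wrist_force: [0.0, -0.2, -0.1]
opening: 0.0919
```

Run:
```python
from h import *
print(est())
S=vision.read_camera("top");a=S["pixels"][140:330,160:420,::-1]
s=vision.read_camera("scene");b=s["pixels"][140:340,160:460,::-1]
cv2.imwrite("pics/f1.png",cv2.resize(a,None,fx=3,fy=3));cv2.imwrite("pics/f2.png",cv2.resize(b,None,fx=2.5,fy=2.5))
for th,z in (("bottle",0),("tape",0),("crate",0),("tray_grip",.277)):
  for n,p in (("T",S),("S",s)): print(th,n,[(m["uv"],round(m["score"],2),atz(p,m["uv"],z)) for m in models.mark_of(th,p)[:1]])
```

```text
(16.15, np.float64(-0.20626033729719898), np.float64(0.04046069099434445), np.float64(0.40022078539067857), array([ 0.04095819, -0.24388522, -0.12766467]), 0.09191598311933775)
bottle T [([317.4, 207.0], 0.53, array([0.60581871, 0.01070623, 0.        ]))]
bottle S [([196.8, 285.5], 0.68, array([0.6477378 , 0.34975518, 0.        ]))]
tape T [([196.9, 218.3], 0.4, array([0.56227934, 0.4006192 , 0.        ]))]
tape S [([194.0, 315.9], 0.82, array([0.55436545, 0.38983129, 0.        ]))]
crate T [([327.8, 242.3], 0.73, array([ 0.49125161, -0.02289848,  0.        ]))]
crate S [([360.0, 277.5], 0.83, array([ 0.49348006, -0.01848392,  0.        ]))]
tray_grip T [([230.3, 241.8], 0.77, array([0.46337096, 0.26216857, 0.277     ]))]
tray_grip S [([262.9, 224.0], 0.81, array([0.45686285, 0.25734628, 0.277     ]))]
```

View pics/f1.png

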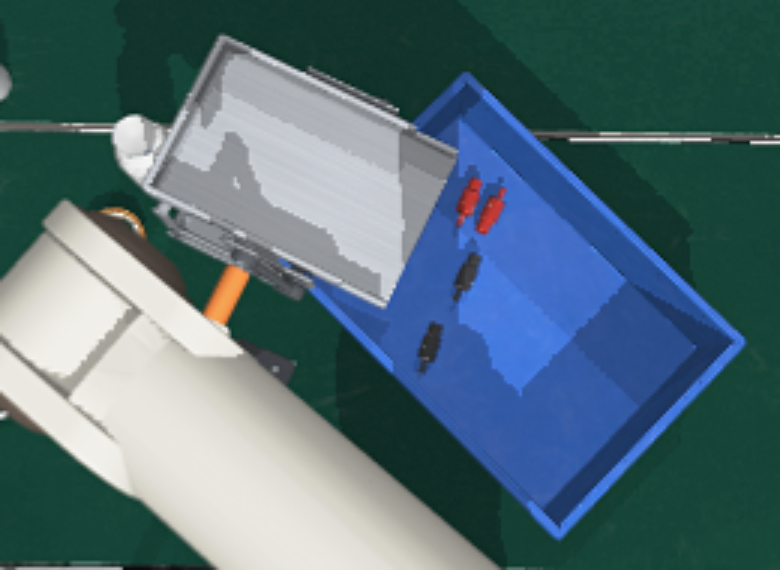

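View pics/f2.png

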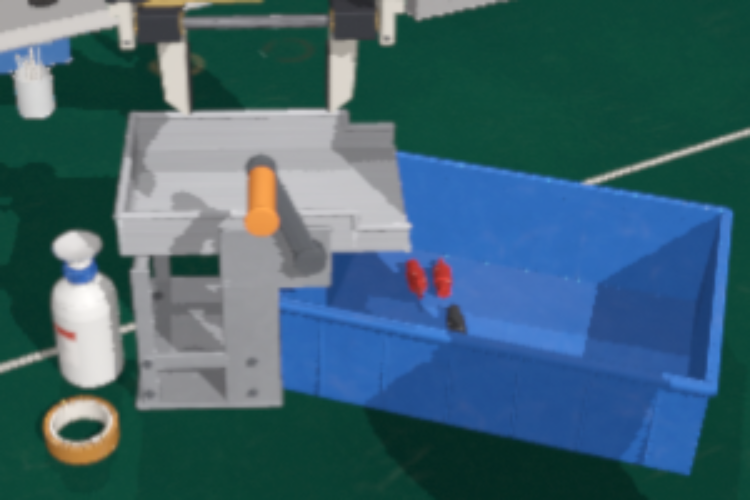

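The top view shows all four plugs lying in the crate, and the tray is empty and level. The arm is clear of everything, so I'm handing in.

Run:
```python
from h import *
print(workorder.hand_in())
```

```text
the job is handed in; nothing more can be done
None
```

The tray is emptied: all four plugs are in the blue crate, the tray is back level on its rest, and the job is handed in. The robot clock read about 16.5 s of the 32 s allowed.

**How it was done:** I closed the fingers loosely round the orange grip without clamping it. I then tipped the tray slowly, over about 4 s, until the force rose as it would against the stop. I held it there about 0.8 s, until all four plugs lay still in the crate. I then eased the tray back down, slowing at the end, until the force on the tool fell to zero, and opened and lifted clear.

**Last checks:**
- **Plugs and tray:** the final top picture shows two red and two black plugs on the crate floor and an empty tray. The scene picture shows the tray level.
- **Crate, bottle and tape:** the crate mark (top camera) is within 1 cm of its first reading, about what the network's marks scatter. The scene camera has the bottle and tape within 3 mm and 6 mm.
- **Forces:** wrist force readings at the end of each move stayed below about 8 N.

**What disagreed:**
- In the last top picture the network's "bottle" mark fell on the plugs in the crate. The bottle itself is visible there, still standing in its place, so I took that mark as a false report.
- The last top-camera tape mark was about 8 mm from its first one. The arm partly hid the tape there, and the scene camera did not show the shift.

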